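# Find the rocking corner of the pouch cutter and shim it

### The arm

A 6-joint arm with a two-finger parallel gripper is mounted at the origin on the work surface. World frame = base frame: x ahead of the robot, y to its left, z up, the work surface at z = 0. Lengths are in mm, angles in rad, forces in N, time in s.
With the tool pointing down it reaches from about 250 to 775 mm from the base axis. Payload 8.9 kg.
Tool frame: the origin (TCP) lies midway between the tips of the shut fingers; the grasp point (between the pads) lies hold_point_z behind it (hold_point_z is the distance from the TCP to the grasp point, in mm); z points along the fingers, x is the direction in which the jaws open and shut, and the axes are right-handed (so a half turn about z gives the same grasp; the last joint's range is limited). The gripper opens to 85 mm and grips with 20 to 120 N. Pads are 22 mm wide; open, the fingers measure 114 mm over their backs; the gripper's body (76 mm by 85 mm) begins 54 mm behind the grasp point. The pads swing forward as they close: fully open they stand 13 mm farther back than shut.
Start: joints at [1.15, 0.291, -0.153, 1.127, 0, 1.431], TCP at [145.989, 504.293, 231.305] pointing down, gripper open.
Joint ranges: [-2.52, 2.52], [-0.91, 1.74], [-1.3, 1.37], [-1.96, 2.02], [-1.52, 1.47], [-3.14, 3.14]. Speed limits (rad/s): [2.22, 2.22, 2.79, 3.14, 3.14, 3.14].

### API

Orientations are given as a unit quaternion [w, x, y, z].
In Python, from workcell import read_state, get_image, hand_in, hold_point_z gives the robot as it stands.
- The arm moves only by the shell command python3 -m inch 'ROWS' [OPENING] [FORCE]. ROWS is JSON, a list of rows, each an object with "xyz": the shift along the tool's x, y, z in cm, a list of three; "spin": the turn about the tool's z in degrees. In form: [{"xyz": [dx, dy, dz], "spin": spin}, ...]. A call has 1 to 12 rows; each row is the pose to reach, as a shift and turn from the pose measured when the call began, along the tool's axes at that moment; what a row does not reach only later rows make up. A row lasts 1/8 s, in which the tool goes at most 62.5 mm and 10.7 degrees, less where a joint would pass 70% of its speed; a pose out of reach is approached as far as the arm can. A call with a gripper value outside its range is refused whole. OPENING is the opening in per cent of the stroke, from 0 (shut) to 100 (fully open), set as the call begins (- or left out, the last holds). The fingers move at their own pace and stop on an object; FORCE is the grip in N (left out, the last holds). Time passes only in rows, so rows that repeat a pose let the fingers close. It gives the time, the measured TCP pose, the force and the opening at its end, in the units of the state.
- read_state(): the state, without advancing time (a new reading comes with each control period).
- get_image(name): name is "scene" or "top" or "wrist"; returns a dict with "frame" (480x640x3 uint8, blue, green, red), "fx", "fy", "cx", "cy" (pixels), "k1" (the pictures are not rectified: a ray, as slopes to the right and down, at radius r is drawn at 1 + k1 r^2 times it, then the intrinsics apply), "R" (3x3) and "t" (3): a world point X has camera coordinates R X + t. Camera axes: x right, y down, z forward; pixel columns grow to the right and rows downward; lengths in mm; the calibration is good to about 2 mm. A picture is of the moment at which its call begins. There is no depth.
- hand_in(): hands the job in, once; it reports no verdict.
The state is a dict: "time_s": time; "q": joint angles; "dq": joint speeds; "joint_torque": joint torques, N m; "position": TCP position; "ee_rot": TCP orientation; "ft_force": force on the tool from outside, world axes, zero at the start; "ft_torque": the same for the moment, N m; "finger_gap": opening from 0.0 (shut) to 1.0 (fully open).
Only numpy, scipy, OpenCV 4.12 (cv2) and the standard library are available. Lean on these libraries where they do the work, as an engineer would, in place of code of your own. Each camera call takes 0.05 s, during which the arm holds its last target. There are 200 camera calls.

### The job

The pouch cutter on the bench rocks on one corner of its base plate. Press down on the corners with a fingertip until you find the one that gives, then press the shim tab beside that corner down flat, and leave the other three tabs standing as they are. Nothing is to be picked up: keep the cutter where it stands, and let the other things on the bench be.

Things in the scene. Friction and masses are not known exactly. Their poses are not given: they have to be found in the camera images.
- plate: a compact sterilisation-pouch cutter for reels up to 150 mm: a loose steel base plate 190 (x) x 230 (y) x 8 mm with cheeks, white rollers, guide rod and black cutter slide (within 40 mm of the centre in x, 85 mm in y, up to 64 mm above the underside); 2 to 3 kg. Origin: centre of the plate's underside, 23 mm above the bench when level; x away from the robot, y left, z up (turned up to 15 degrees).
- frame: fixed steel sub-frame under the plate; origin on the bench at its centre, axes as the plate's. A centre plinth and a packer at each corner carry the plate. One corner's packer, out of sight, is 5 mm too thin: 3 to 5 N on that corner tips it down about 5 mm to a stop, and it comes back level when let go. The other three corners are solid.
- corner_near_left (a point): where to press the near left corner of the plate: top face, straight above that corner's support, 20 mm in from both edges (75 mm from the plate's centre in x, 95 mm in y)
- corner_near_right (a point): where to press the near right corner of the plate: top face, straight above that corner's support, 20 mm in from both edges (75 mm from the plate's centre in x, 95 mm in y)
- corner_far_left (a point): where to press the far left corner of the plate: top face, straight above that corner's support, 20 mm in from both edges (75 mm from the plate's centre in x, 95 mm in y)
- corner_far_right (a point): where to press the far right corner of the plate: top face, straight above that corner's support, 20 mm in from both edges (75 mm from the plate's centre in x, 95 mm in y)
- tab_near_left (a point): where to press the near left shim's tab: top of its steel blade, 38 mm out from its hinge. Blade 22 mm wide, 3 mm thick, 52 mm long, beside that corner, beyond the plate's left (+y) edge; hinge 8 mm outside the edge, 13 mm above the bench, along the plate's x. As found it slopes up and outwards at 0.5 rad; flat, this point is 14.5 mm above the bench and 5 mm farther out
- tab_near_right (a point): where to press the near right shim's tab: top of its steel blade, 38 mm out from its hinge. Blade 22 mm wide, 3 mm thick, 52 mm long, beside that corner, beyond the plate's right (-y) edge; hinge 8 mm outside the edge, 13 mm above the bench, along the plate's x. As found it slopes up and outwards at 0.5 rad; flat, this point is 14.5 mm above the bench and 5 mm farther out
- tab_far_left (a point): where to press the far left shim's tab: top of its steel blade, 38 mm out from its hinge. Blade 22 mm wide, 3 mm thick, 52 mm long, beside that corner, beyond the plate's left (+y) edge; hinge 8 mm outside the edge, 13 mm above the bench, along the plate's x. As found it slopes up and outwards at 0.5 rad; flat, this point is 14.5 mm above the bench and 5 mm farther out
- tab_far_right (a point): where to press the far right shim's tab: top of its steel blade, 38 mm out from its hinge. Blade 22 mm wide, 3 mm thick, 52 mm long, beside that corner, beyond the plate's right (-y) edge; hinge 8 mm outside the edge, 13 mm above the bench, along the plate's x. As found it slopes up and outwards at 0.5 rad; flat, this point is 14.5 mm above the bench and 5 mm farther out
- shim_near_left (a joint): angle of the near left shim's tab, rad: 0 standing as found, 0.5 flat against its stop. Stiff: it stays where it is left; about 10 N (at most 15 N) at the tab's pressing point moves it. Pressing it flat raises that corner's packer by 5 mm. No spring.
- shim_near_right (a joint): angle of the near right shim's tab, rad: 0 standing as found, 0.5 flat against its stop. Stiff: it stays where it is left; about 10 N (at most 15 N) at the tab's pressing point moves it. Pressing it flat raises that corner's packer by 5 mm. No spring.
- shim_far_left (a joint): angle of the far left shim's tab, rad: 0 standing as found, 0.5 flat against its stop. Stiff: it stays where it is left; about 10 N (at most 15 N) at the tab's pressing point moves it. Pressing it flat raises that corner's packer by 5 mm. No spring.
- shim_far_right (a joint): angle of the far right shim's tab, rad: 0 standing as found, 0.5 flat against its stop. Stiff: it stays where it is left; about 10 N (at most 15 N) at the tab's pressing point moves it. Pressing it flat raises that corner's packer by 5 mm. No spring.
- dispenser: bystander: beige tape dispenser with a dark tape roll, 150 x 62 x 100 mm, loose; origin at the centre of its underside
- needle_holder: bystander: steel ring-handled needle holder lying flat, about 145 x 72 x 8 mm, loose; origin on the bench near its middle
- cup: bystander: open steel cup, 80 mm across, 55 mm high, loose; origin at the centre of its underside

How it is judged:
By the outcome, as a careful person would: the job done as asked, in the order asked, and still so for the second after the job is handed in, with the robot touching nothing.
It also fails if it takes over 51 s, if anything falls off the work surface, if the arm or the gripper's body presses on something with over 40 N, if the wrist force passes 120 N, or if a joint passes its speed limit or range.

## Working session

There is one attempt and no reset: what is moved stays moved. The work goes in short steps, Python scripts to look and compute and a shell command to move; the robot and the scene stay as the last step left them, time stands still between calls to the robot, and variables do not carry over. Pictures are saved under pics/ and viewed, about 8 in all and at most 12, crops included, and the job is handed in when it is done.

```bash
mkdir -p pics
python3 - <<'E'
from workcell import *
import cv2
print(hold_point_z if not callable(hold_point_z) else hold_point_z())
s=read_state()
for k in("time_s","position","ee_rot","ft_force","finger_gap"):print(k,s[k])
for n in("top","scene"):
    d=get_image(n);cv2.imwrite(f"pics/{n}0.png",d["frame"]);print(n,d["fx"],d["cx"],d["cy"],d["k1"],d["R"],d["t"])
E
```

```text
18.700000000000003
time_s 0.0
position [145.79351502 503.85602168 230.7084018 ]
ee_rot [ 3.13635088e-04  7.99410691e-01  6.00784546e-01 -6.14034670e-04]
ft_force [-0.73853615 -0.52781613  0.91941261]
finger_gap 1.0017060871730528
top 433.7396078545966 323.0255197081746 243.40255960710593 0.03694166761778651 [[ 0.01721138 -0.99934216  0.03192212]
 [-0.99862895 -0.01876016 -0.04886998]
 [ 0.04943669 -0.03103723 -0.9982949 ]] [-31.09658966 559.56656416 994.81266092]
scene 561.6781748700122 326.57517928368173 238.84788402665558 -0.11007514267555397 [[-0.05550305  0.99840496 -0.01034155]
 [ 0.67436241  0.02984682 -0.73779706]
 [-0.73631158 -0.04792394 -0.67494337]] [  17.49098947 -347.60617385 1857.72181501]
```

View pics/top0.png

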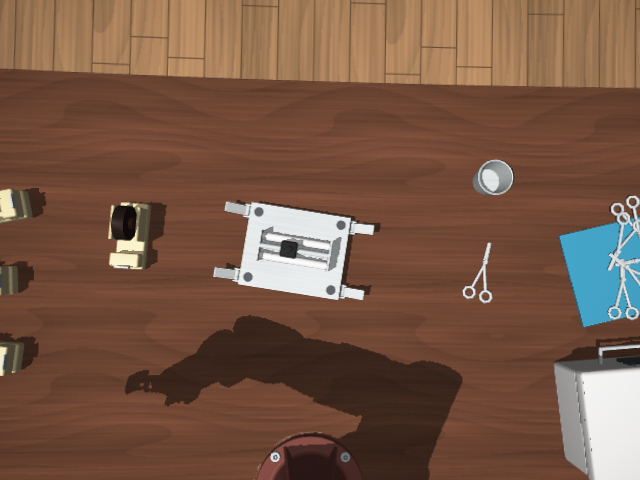

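View pics/scene0.png

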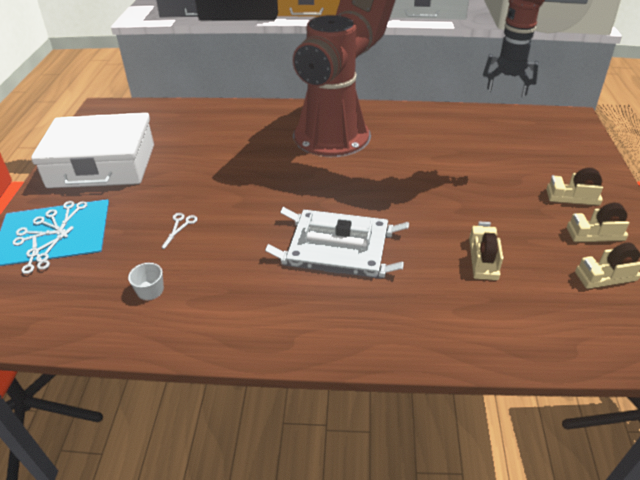

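The top view shows the plate near (295,250), with dark corner dots at about (258,212), (341,225), (248,277) and (331,290). The tabs stand out to the left and right. The dispenser is at (130,235), the cup at (493,178) and the needle holder at (482,275), all well clear. I'll enlarge the plate next.

Run:
```python
import cv2
im=cv2.imread("pics/top0.png")[190:310,205:385]
cv2.imwrite("pics/crop.png",cv2.resize(im,None,fx=4.4,fy=4.4,interpolation=cv2.INTER_CUBIC))
```

```text
(no output)
```

View pics/crop.png

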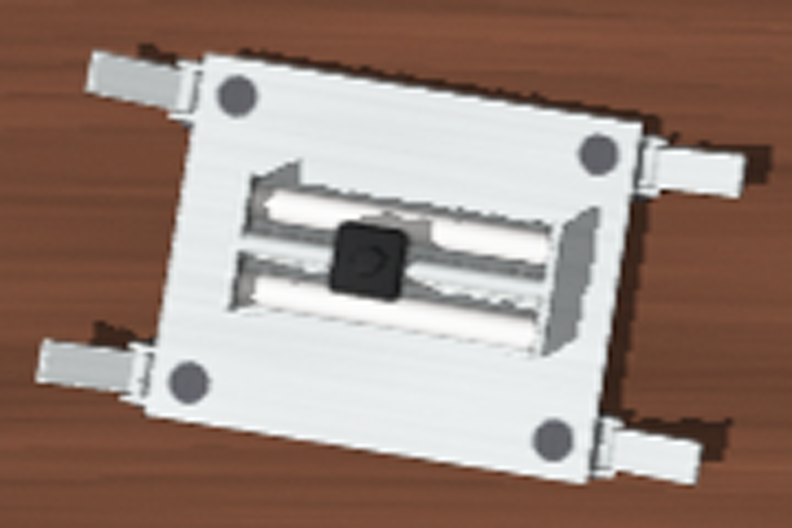

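```bash
cat > h.py <<'E'
import numpy as np, cv2, json
from scipy.optimize import least_squares
from scipy.spatial.transform import Rotation as Rot
from workcell import *
def K(d): return np.array([[d["fx"],0,d["cx"]],[0,d["fy"],d["cy"]],[0,0,1.]])
def project(d,X):
    X=np.atleast_2d(X)@np.array(d["R"]).T+d["t"]; s=X[:,:2]/X[:,2:]
    s=s*(1+d["k1"]*(s**2).sum(1,keepdims=True)); return s*[d["fx"],d["fy"]]+[d["cx"],d["cy"]]
def toolrot(s): 
    w,x,y,z=s["ee_rot"]; return Rot.from_quat([x,y,z,w]).as_matrix()
def goto(target):  # shift in tool axes, cm
    s=read_state(); return (toolrot(s).T@(np.array(target)-s["position"])/10).round(2)
E
python3 - <<'E'
from h import *
d=get_image("top")
c=lambda l:np.array(l)/4.4+[205,190]-0.4
names=["FL","FR","NL","NR"]
loc=np.array([[75,95,31],[75,-95,31],[-75,95,31],[-75,-95,31],[95,115,31],[95,-115,31],[-95,-115,31],[-95,115,31]],float)
px=c([(237,96),(598,154),(189,382),(553,440),(207,55),(641,122),(587,483),(147,413)])
W=lambda p,l:l@Rot.from_euler("z",p[2]).as_matrix().T+[p[0],p[1],0]
r=least_squares(lambda p:(project(d,W(p,loc))-px).ravel(),[500,50,0])
print(r.x,np.degrees(r.x[2]),np.abs(r.fun).max())
json.dump(list(r.x),open("pose.json","w"))
p=r.x
tz=13+38*np.sin(.5)+1.5/np.cos(.5); ty=123+38*np.cos(.5)
for n,l in zip(names,loc): print(n,W(p,l).round(1),"tab",W(p,np.array([l[0],np.sign(l[1])*ty,tz])).round(1))
T=toolrot(read_state());print(T.round(3))
# spin so tool x along plate -y or +y
for sgn in(1,-1):
  v=T.T@(W(p,np.array([0,sgn,0.]))-W(p,np.zeros(3)));print("spin",np.degrees(np.arctan2(v[1],v[0])))
print(read_state()["q"])
for n,l in zip(names,loc):print(n,goto(W(p,l)))
E
```

```text
[ 5.42065058e+02  4.42246565e+01 -1.38538779e-01] -7.937687363544214 0.6630510894091515
FL [629.5 128.   31. ] tab [637.9 188.7  32.9]
FR [603.2 -60.2  31. ] tab [ 594.8 -121.    32.9]
NL [480.9 148.7  31. ] tab [489.4 209.4  32.9]
NR [454.7 -39.5  31. ] tab [ 446.2 -100.3   32.9]
[[ 0.278  0.961 -0.   ]
 [ 0.961 -0.278 -0.001]
 [-0.001 -0.    -1.   ]]
spin -8.210688614448394
spin 171.78931138555163
[ 1.14966151e+00  2.91160540e-01 -1.53924603e-01  1.12669190e+00
 -1.42732582e-05  1.43150373e+00]
FL [-22.65  56.91  20.  ]
FR [-41.46  59.62  20.02]
NL [-24.79  42.07  20.01]
NR [-43.6   44.78  20.02]
```

```bash
python3 -m inch '[{"xyz":[-24.8,42.1,10],"spin":-8.2},{"xyz":[-24.8,42.1,10],"spin":-8.2},{"xyz":[-24.8,42.1,10],"spin":-8.2},{"xyz":[-24.8,42.1,10],"spin":-8.2},{"xyz":[-24.8,42.1,10],"spin":-8.2},{"xyz":[-24.8,42.1,10],"spin":-8.2},{"xyz":[-24.8,42.1,10],"spin":-8.2},{"xyz":[-24.8,42.1,10],"spin":-8.2},{"xyz":[-24.8,42.1,10],"spin":-8.2},{"xyz":[-24.8,42.1,10],"spin":-8.2},{"xyz":[-24.8,42.1,10],"spin":-8.2}]' 0 20
python3 - <<'E'
from h import *
p=json.load(open("pose.json"))
print(goto([480.9,148.7,31]),read_state()["ft_force"],toolrot(read_state()).round(3).tolist())
E
```

```text
time_s: 1.52
position: [480.5, 149.5, 131.2]
ee_rot: [0.0, 0.754, 0.657, -0.0]
ft_force: [-0.9, -0.8, -0.1]
finger_gap: -0.006
[-0.07  0.06 10.02] [-0.89379863 -0.84933302 -0.11403851] [[0.137, 0.991, -0.001], [0.991, -0.137, -0.001], [-0.001, -0.001, -1.0]]
```

```bash
python3 -m inch '[{"xyz":[-0.1,0,5],"spin":0},{"xyz":[-0.1,0,9],"spin":0},{"xyz":[-0.1,0,9.6],"spin":0},{"xyz":[-0.1,0,9.6],"spin":0}]' ; python3 -m inch '[{"xyz":[0,0,0.2],"spin":0},{"xyz":[0,0,0.3],"spin":0},{"xyz":[0,0,0.4],"spin":0},{"xyz":[0,0,0.5],"spin":0},{"xyz":[0,0,0.5],"spin":0}]'
```

```text
time_s: 2.02
position: [480.4, 149.1, 36.1]
ee_rot: [0.0, 0.754, 0.657, -0.0]
ft_force: [0.8, -0.0, 0.6]
finger_gap: 0.0
time_s: 2.65
position: [480.5, 149.1, 31.1]
ee_rot: [0.0, 0.754, 0.657, -0.0]
ft_force: [0.8, 0.2, 0.4]
finger_gap: 0.0
```

Run:
```python
from h import *
cv2.imwrite("pics/w1.png",get_image("wrist")["frame"])
```

```text
(no output)
```

View pics/w1.png

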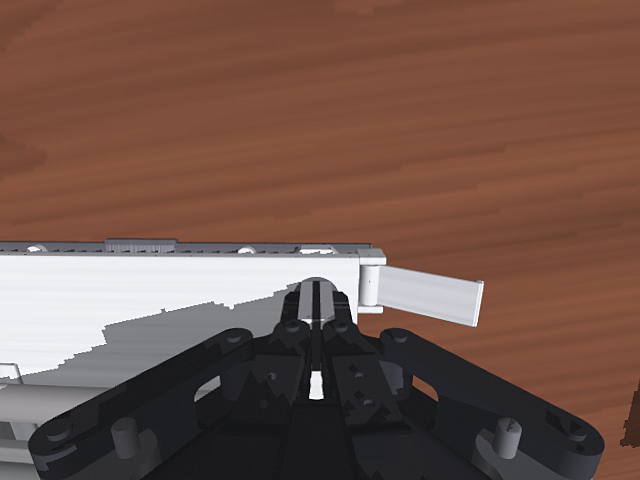

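The wrist picture shows the shut fingertips centred on the near left dot, around (316,285), with that tab to the right at (430,295). Now I'll press in small steps.

```bash
for i in 1 2 3; do python3 -m inch '[{"xyz":[0,0,0.1],"spin":0},{"xyz":[0,0,0.1],"spin":0}]' | grep -E "pos|force"; done
```

```text
position: [480.5, 149.1, 30.9]
ft_force: [-4.1, -0.6, 15.0]
position: [480.5, 149.1, 30.9]
ft_force: [-5.3, -1.5, 17.3]
position: [480.5, 149.1, 30.9]
ft_force: [-5.5, -0.9, 18.0]
```

NL is solid: 18 N and no give. Next is FL, which is 15 cm along tool y.

```bash
python3 -m inch '[{"xyz":[0,0,-5],"spin":0},{"xyz":[0,5,-7],"spin":0},{"xyz":[0,10,-7],"spin":0},{"xyz":[0,15,-6],"spin":0},{"xyz":[0,15,-2],"spin":0},{"xyz":[0,15,-0.3],"spin":0},{"xyz":[0,15,-0.2],"spin":0},{"xyz":[0,15,-0.1],"spin":0},{"xyz":[0,15,-0.1],"spin":0}]' | grep -E "time|pos|force"; python3 -c "
from h import *
print(goto([629.5,128,31]))"; for i in 1 2 3; do python3 -m inch '[{"xyz":[0,0,0.1],"spin":0},{"xyz":[0,0,0.1],"spin":0}]' | grep -E "pos|force"; done
```

```text
time_s: 4.58
position: [629.0, 128.9, 32.6]
ft_force: [-0.4, 0.2, 0.0]
[-0.09  0.06  0.16]
position: [629.0, 129.0, 31.8]
ft_force: [-0.0, 0.4, -0.0]
position: [629.1, 129.0, 31.1]
ft_force: [-1.6, -0.4, 3.3]
position: [629.2, 129.0, 31.0]
ft_force: [-4.7, -0.4, 11.0]
```

FL is solid too: 11 N and no give. Next is FR.

```bash
python3 -m inch '[{"xyz":[0,0,-5],"spin":0},{"xyz":[-5,0,-7],"spin":0},{"xyz":[-10,0,-7],"spin":0},{"xyz":[-15,0,-7],"spin":0},{"xyz":[-19,0,-6],"spin":0},{"xyz":[-19,0,-2],"spin":0},{"xyz":[-19,0,-0.3],"spin":0},{"xyz":[-19,0,-0.2],"spin":0},{"xyz":[-19,0,-0.1],"spin":0},{"xyz":[-19,0,-0.1],"spin":0}]' | grep -E "time|pos|force"; python3 -c "
from h import *
print(goto([603.2,-60.2,31]))"; for i in 1 2 3 ; do python3 -m inch '[{"xyz":[0,0,0.1],"spin":0},{"xyz":[0,0,0.1],"spin":0}]' | grep -E "pos|force"; done
```

```text
time_s: 6.58
position: [603.9, -58.9, 32.6]
ft_force: [-0.4, 0.4, -0.3]
[-0.14 -0.06  0.16]
position: [604.1, -58.8, 31.8]
ft_force: [0.0, 0.2, 0.4]
position: [604.2, -58.8, 31.1]
ft_force: [-0.8, 1.0, 4.1]
position: [604.2, -58.8, 31.0]
ft_force: [-4.2, 0.7, 12.0]
```

FR is solid at 12 N as well. I'll check NR directly.

```bash
python3 -m inch '[{"xyz":[0,0,-5],"spin":0},{"xyz":[0,-5,-7],"spin":0},{"xyz":[0,-10,-7],"spin":0},{"xyz":[-0.1,-15,-6],"spin":0},{"xyz":[-0.1,-15,-2],"spin":0},{"xyz":[-0.1,-15,-0.3],"spin":0},{"xyz":[-0.1,-15,-0.2],"spin":0},{"xyz":[-0.1,-15,-0.1],"spin":0},{"xyz":[-0.1,-15,-0.1],"spin":0}]' | grep -E "time|pos|force"; python3 -c "
from h import *
print(goto([454.7,-39.5,31]))"; for i in 1 2 3 4 5 6; do python3 -m inch '[{"xyz":[0,0,0.1],"spin":0},{"xyz":[0,0,0.1],"spin":0}]' | grep -E "pos|force"; done
```

```text
time_s: 8.45
position: [456.0, -39.8, 32.0]
ft_force: [0.8, -0.0, 0.0]
[ 0.01 -0.14  0.1 ]
position: [456.3, -39.8, 31.2]
ft_force: [-0.0, 0.3, -0.6]
position: [456.3, -39.8, 30.3]
ft_force: [-0.5, 0.2, 2.4]
position: [456.2, -39.9, 29.2]
ft_force: [-0.5, -0.4, 2.6]
position: [456.2, -39.9, 28.2]
ft_force: [-1.1, -0.1, 2.8]
position: [456.1, -39.9, 27.1]
ft_force: [-2.0, -0.5, 2.8]
position: [456.2, -39.9, 26.5]
ft_force: [-3.2, 0.7, 11.4]
```

NR gives: about 5 mm at 2.8 N, then it reaches its stop. I'll lift off, move over the near right tab, and check it.

```bash
python3 -m inch '[{"xyz":[0,0,-1],"spin":0},{"xyz":[0,0,-3],"spin":0},{"xyz":[-5,-0.1,-3],"spin":0},{"xyz":[-6.2,-0.2,-2.2],"spin":0},{"xyz":[-6.2,-0.2,-2.2],"spin":0}]' | grep -E "time|pos|force"
python3 - <<'E'
from h import *
p=json.load(open("pose.json"))
W=lambda l:np.array(l)@Rot.from_euler("z",p[2]).as_matrix().T+[p[0],p[1],0]
print(goto(W([-75,-156.3,32.9])),goto(W([-75,-161,14.5])))
cv2.imwrite("pics/w2.png",get_image("wrist")["frame"])
E
```

```text
time_s: 10.58
position: [445.1, -101.2, 48.1]
ft_force: [-0.4, 0.3, 0.3]
[0.12 0.08 1.52] [-0.35  0.08  3.36]
```

View pics/w2.png

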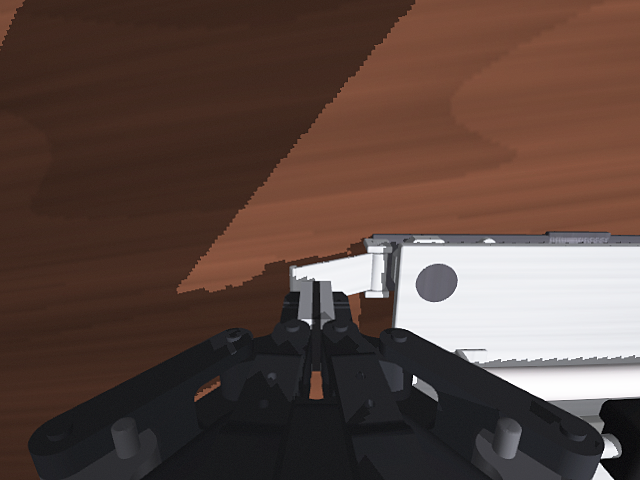

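The fingertips sit above the near right blade, which spans (290–370, 255–290). Now I'll press it down while moving slightly outwards.

```bash
python3 -m inch '[{"xyz":[0,0.1,0.8],"spin":0},{"xyz":[0.1,0.1,1.3],"spin":0},{"xyz":[0.1,0.1,1.5],"spin":0},{"xyz":[0,0.1,1.7],"spin":0},{"xyz":[0,0.1,1.9],"spin":0},{"xyz":[0,0.1,2.1],"spin":0}]' | grep -E "time|pos|force"; python3 -m inch '[{"xyz":[-0.1,0,0.2],"spin":0},{"xyz":[-0.1,0,0.4],"spin":0},{"xyz":[-0.2,0,0.6],"spin":0},{"xyz":[-0.2,0,0.8],"spin":0},{"xyz":[-0.3,0,1.0],"spin":0},{"xyz":[-0.3,0,1.1],"spin":0}]' | grep -E "time|pos|force"
```

```text
time_s: 11.38
position: [446.9, -100.9, 27.5]
ft_force: [-2.4, -3.9, 9.2]
time_s: 12.12
position: [446.6, -103.4, 16.5]
ft_force: [-2.1, 0.7, 8.4]
```

```bash
for i in 1 2 3 4 5; do python3 -m inch '[{"xyz":[0,0,0.12],"spin":0},{"xyz":[0,0,0.12],"spin":0}]' | grep -E "time|pos|force"; done
```

```text
time_s: 12.38
position: [446.6, -103.4, 15.3]
ft_force: [-2.5, -2.5, 6.3]
time_s: 12.62
position: [446.6, -103.4, 14.4]
ft_force: [-3.7, -2.3, 9.7]
time_s: 12.88
position: [446.7, -103.4, 14.1]
ft_force: [-5.4, -1.2, 24.0]
time_s: 13.12
position: [446.7, -103.5, 14.0]
ft_force: [-7.4, -0.3, 29.4]
time_s: 13.38
position: [446.8, -103.4, 14.0]
ft_force: [-7.5, 0.1, 30.8]
```

The tab is at its stop (30 N at 14.0 mm, no more give). I'll lift off and recheck the corner gently.

```bash
python3 -m inch '[{"xyz":[0,0,-2],"spin":0},{"xyz":[0,0,-5],"spin":0},{"xyz":[4,0,-5],"spin":0},{"xyz":[6.4,0,-4.5],"spin":0},{"xyz":[6.4,0,-2.3],"spin":0},{"xyz":[6.4,0,-2],"spin":0},{"xyz":[6.4,0,-1.9],"spin":0},{"xyz":[6.4,0,-1.9],"spin":0}]' | grep -E "time|pos|force";  for i in 1 2 3 ; do python3 -m inch '[{"xyz":[0,0,0.1],"spin":0},{"xyz":[0,0,0.1],"spin":0}]' | grep -E "pos|force"; done
```

```text
time_s: 14.38
position: [455.4, -40.1, 32.9]
ft_force: [-0.1, 0.0, 1.1]
position: [455.5, -40.3, 32.1]
ft_force: [0.5, 0.0, 0.2]
position: [455.7, -40.4, 31.1]
ft_force: [0.3, 0.4, 0.5]
position: [455.7, -40.4, 30.9]
ft_force: [-3.7, 1.2, 14.6]
```

The corner is solid now. I'll retreat and take a last look.

```bash
python3 -m inch '[{"xyz":[0,0,-4],"spin":0},{"xyz":[0,0,-10],"spin":0},{"xyz":[0,-6,-14],"spin":0},{"xyz":[0,-10,-16],"spin":0},{"xyz":[0,-10,-16],"spin":0},{"xyz":[0,-10,-16],"spin":0}]' | grep -E "time|pos|force"
python3 - <<'E'
from h import *
a=get_image("top")["frame"][190:310,205:385];b=get_image("scene")["frame"][190:290,250:420]
f=lambda x,w:cv2.resize(x,(w,int(w*x.shape[0]/x.shape[1])),interpolation=cv2.INTER_CUBIC)
cv2.imwrite("pics/end.png",np.vstack([f(a,500)[:,:],f(b,500)[:260]]))
full0=cv2.imread("pics/top0.png"); full=get_image("top")["frame"]
for n,(r,c) in {"disp":(slice(190,280),slice(100,160)),"cup":(slice(150,205),slice(465,520)),"nh":(slice(235,310),slice(455,500))}.items(): print(n,cv2.absdiff(full0[r,c],full[r,c]).max())
E
```

```text
time_s: 15.88
position: [356.1, -25.8, 190.3]
ft_force: [0.6, -0.5, -0.8]
disp 8
cup 7
nh 129
```

View pics/end.png

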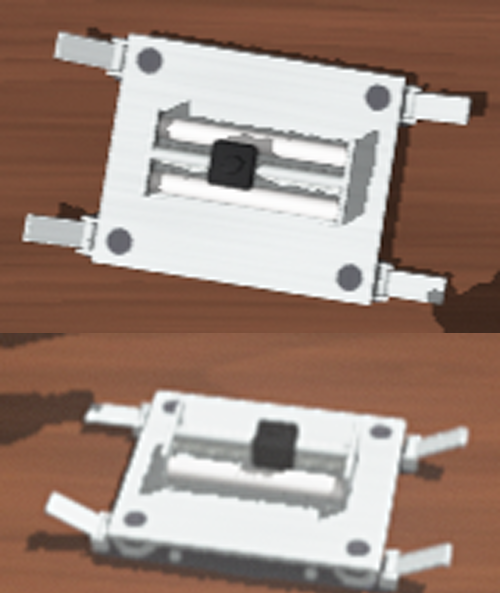

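The last picture shows the near right tab flat: lower right in the top view, upper left in the scene view. The other three still stand and the plate hasn't moved. The image difference at the needle holder is probably the arm's shadow, since the arm never came within about 200 mm of it.

```bash
python3 -c "
from workcell import *
print(hand_in())"
```

```text
the job is handed in; nothing more can be done
None
```

The near right corner was the loose one. I pressed its shim tab down flat and handed the job in at about 16 s.

- **Finding the corner:** near left, far left and far right held solid at 11–18 N. Near right tipped down about 5 mm at roughly 2.8 N and then met its stop. That is slightly under the 3–5 N you gave.
- **Pressing the tab:** the near right tab went down to its stop, with the fingertip at 14.0 mm and about 31 N on it.
- **Checks afterwards:** the near right corner held solid at 14.6 N. The last pictures show that tab flat, the other three still standing, and the cutter where it was. The arm was clear of everything.
- **One unresolved check:** comparing pictures from before and after, the dispenser and cup were unchanged, but the area around the needle holder differed. I put this down to the arm's shadow, because the arm never went near it, but I did not take a separate picture to confirm.

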